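# Swing open the jar mixer's sprung hood and weigh the jar

## Task

The mixing is over: lift the jar mixer's green hood by its black pull tab and swing it up past the spring's over-centre point, so that it stays fully open by itself when let go. Then take the dark blue jar out from under the hood, keeping it upright, and set it down gently in the middle of the white scale's weighing plate. Leave the other things on the bench where they are.

Things in the scene. Friction and masses are not known exactly. Their poses are not given: they have to be found in the camera images.
- mixer: Bench jar mixer with a green hood: white base 210 (x) x 200 (y) x 50 mm high, black front panel at -x, fixed, left or right of the scale. Origin: centre of its underside; x from its front (robot side) to its back, z up. The jar stands on a rubber-covered round platform, centre (15, 0), top 56 mm up. Shut, the hood has a 45 degree front slope and a flat top 167 mm up; it is open below.
- hood (a joint): Hood angle in rad: 0 shut, grows as it opens, 1.15 (66 degrees) at the fully open stop. A spring at its right side (-y) pulls it shut below about 0.72 (the over-centre point; varies some hundredths; within 0.03 of it friction may hold the hood still) and beyond that pulls it open to the stop, slowly (damped hinge). Lifting takes up to about 20 N at the tab, most near shut.
- hood_hinge (a point): Point on the hood's hinge axis, at (85, 0, 70) mm in the mixer frame; the axis runs along the mixer's y and opening is a positive turn about y (front goes up and back). Axes as the mixer's. Note: above and behind runs a wall shelf, its underside 544 mm above the bench, its front edge at x = 0.62 m from the robot: keep the wrist and arm out of it; a tool that leans back to the robot clears it.
- hood_tab (a point): Grip point in the hood's black pull tab, a flat plate 8 mm thick, 60 mm wide (along y), standing 60 mm out of the slope. The point is mid thickness and width, 40 mm out from the slope, 20 mm short of the tab's end. Its frame turns with the hood: shut, its axes are the mixer's, it lies at (-67.4, 0, 141.9) mm there and the tab points along (-0.479, 0, 0.878).
- hood_lip (a point): Middle of the hood's front lower edge (172 mm long along y); axes turn with the hood as hood_tab's. Shut it lies at (-80, 0, 52) mm in the mixer frame. Fully open it overhangs the jar at about (1, 0, 213): a gripper pointing straight down at the jar hits it, so lean the gripper's body back to the mixer's front (-x) by 30 to 45 degrees, fingers closing along the mixer's y.
- jar: Dark blue screw-top jar with a black cap, diameter 56 mm, 75 mm high, 0.2 kg (varies), upright on the mixer platform under the hood. Origin: centre of its underside; z up along the jar.
- scale: White bench scale 220 (x) x 184 (y) x 44 mm, fixed for the episode, left or right (the mixer takes the other place). Origin: centre of its underside; display and buttons at its -x side.
- pan (a point): Middle of the top face of the scale's square weighing plate (147 x 148 mm), 44 mm above the bench. Axes as the scale's.
- mint_jar: Pale green jar with a white cap, 66 mm diameter, 85 mm high; bystander. Origin at centre of underside.
- big_weight: Brass weight, 38 mm diameter, 34 mm high; bystander. Origin at centre of underside.
- small_weight: Brass weight, 30 mm diameter, 27 mm high; bystander. Origin at centre of underside.
- tile: Glazed test tile 78 x 56 x 10 mm lying flat; bystander. Origin at centre of underside.
- brush: Round paint brush 208 mm long, lying flat; bystander. Origin at centre of underside.
- wood_rib: Half-moon wooden rib 68 x 90 x 9 mm, lying flat; bystander. Origin at centre of underside.
- rubber_kidney: Green rubber kidney 59 x 93 x 9 mm, lying flat; bystander. Origin at centre of underside.

How it is judged:
By the outcome, as a careful person would: the job done as asked, in the order asked, and still so for the second after the job is handed in, with the robot touching nothing.
It also fails if it takes over 64 s, if anything falls off the work surface, if the arm or the gripper's body presses on something with over 40 N, if the wrist force passes 120 N, or if a joint passes its speed limit or range.

## Robot

A 6-joint arm with a two-finger parallel gripper is mounted at the origin on a cart in front of the work surface, level with it; the furniture and walls round the work are solid. World frame = base frame: x ahead of the robot, y to its left, z up, the work surface at z = 0. Lengths are in m, angles in degrees, forces in N, time in s.
With the tool pointing down it reaches from about 0.425 to 0.95 m from the base axis. Payload 14.7 kg.
Tool frame: the origin (TCP) lies between the finger pads; the fingertips stand 17 mm ahead of it and the grasp point (between the pads) lies 2 mm behind it; z points along the fingers, y is the line along which they close (so a half turn about z gives the same grasp; the last joint's range is limited). The gripper opens to 85 mm and grips with 20 to 120 N. Pads are 22 mm wide; open, the fingers measure 114 mm over their backs; the gripper's body (76 mm by 85 mm) begins 54 mm behind the grasp point. The pads swing forward as they close: fully open they stand 13 mm farther back than shut.
Start: joints at [73.763, 27.513, 91.461, -0, 61.026, -2.67], TCP at [0.152, 0.632, 0.248] pointing down, gripper open.
Joint ranges: [-157.49, 157.49], [-46.99, 117.5], [13.45, 153.17], [-89.5, 269.5], [5.16, 153.95], [-167.48, 167.48]. Speed limits (degrees/s): [108.29, 108.29, 136.94, 172.46, 172.46, 172.46].

## Interface

Orientations are given as [roll, pitch, yaw] about the fixed x, y, z axes, in that order (R = Rz(yaw) Ry(pitch) Rx(roll)).
In Python, from cell import r, cams gives the robot as it stands. The module is installed in compiled form; this text tells all that it offers.
- The arm moves only by the tool carry_out, never from a script. Its argument "commands" is one flat list of numbers, 4 for each row, row after row: the shift along the tool's x, y, z in m, then the turn about the tool's z in degrees. In form: [x, y, z, yaw, x, y, z, yaw, ...]. A call has 1 to 20 rows; each row is the pose to reach, as a shift and turn from the pose commanded when the call began, along the tool's axes at that moment; what a row does not reach only later rows make up. A row lasts 1/8 s, in which the tool goes at most 62.5 mm and 10.7 degrees, less where a joint would pass 70% of its speed; a pose out of reach is approached as far as the arm can. A call with a gripper value outside its range is refused whole. "fingers" is the opening, from -1 (shut) to 1 (fully open), set as the call begins (left out, the last holds). The fingers move at their own pace and stop on an object; "grip_force" is the grip in N (left out, the last holds). Time passes only in rows, so rows that repeat a pose let the fingers close. It gives the time, the measured TCP pose, the force, the opening and the grip force at its end, in the units of the state.
- r.state(): the state, without advancing time (a new reading comes with each control period).
- cams.grab_frame(name): name is "scene" or "top" or "wrist"; returns a dict with "img" (400x640x3 uint8, blue, green, red), "range_z" (400x640 float32, m along the optical axis (not along the pixel's ray), 0 where there is no reading), "K" (3x3 intrinsics, pixels), "k1" (the pictures are not rectified: a ray, as slopes to the right and down, at radius r is drawn at 1 + k1 r^2 times it, then the intrinsics apply), "cam_to_world" (4x4, takes a point from camera to world coordinates); the wrist camera has in their place "T_tool_cam" (4x4, takes a point from camera to tool coordinates, whose origin is the TCP and whose axes are the flange's). Camera axes: x right, y down, z forward; pixel columns grow to the right and rows downward; lengths in m; the calibration is good to about 2 mm. A picture is of the moment at which its call begins: read the wrist's pose just before it.
- r.close_job(): hands the job in; it is judged then, once.
The state is a dict: "time_s": time; "q": joint angles; "qd": joint speeds; "joint_torque": joint torques, N m; "tcp_pos": TCP position; "ee_rot": TCP orientation; "ft_force": force on the tool from outside, world axes, zero at the start; "moment": the same for the moment, N m; "finger_gap": opening from 0.0 (shut) to 1.0 (fully open); "grasp_force": force on a finger pad.
Only numpy, scipy, OpenCV 4.12 (cv2) and the standard library are available. Lean on these libraries where they do the work, as an engineer would, in place of code of your own. Each camera call takes 0.05 s, during which the arm holds its last target. There are 200 camera calls.

## Working session

There is one attempt and no reset: what is moved stays moved. The work goes in short steps, Python scripts to look and compute and a tool call to move; the robot and the scene stay as the last step left them, time stands still between calls to the robot, and variables do not carry over. Pictures are saved under pics/ and viewed, at most 10 in all, crops included, and the job is handed in when it is done.

Besides the shell and the picture viewer there is one more tool, called after "Emit:" by a JSON object that holds its "name" and its "arguments", one argument or row to a line. carry_out: Moves the arm, as the interface text tells. Its arguments: {"type":"object","properties":{"commands":{"type":"array"},"fingers":{"type":"number"},"grip_force":{"type":"number"}},"required":["commands"]}

```bash
mkdir -p pics; cat > h.py <<'E'
import numpy as np, cv2
from cell import r, cams
from scipy.spatial.transform import Rotation as R
def toolT():
    s=r.state(); T=np.eye(4); T[:3,:3]=R.from_euler('xyz',s['ee_rot'],degrees=True).as_matrix(); T[:3,3]=s['tcp_pos']; return T
def grab(n):
    T=toolT(); f=cams.grab_frame(n)
    f['T']=T@f['T_tool_cam'] if n=='wrist' else f['cam_to_world']
    return f
def slopes(f,uv):
    K=np.array(f['K']); uv=np.atleast_2d(np.asarray(uv,float))
    d=(uv-K[:2,2])/[K[0,0],K[1,1]]; s=d.copy()
    for _ in range(20): s=d/(1+f['k1']*(s**2).sum(1,keepdims=True))
    return s
def rays(f,uv):
    s=slopes(f,uv); d=np.c_[s,np.ones(len(s))]@f['T'][:3,:3].T
    return f['T'][:3,3],d
def plane(f,uv,z):
    o,d=rays(f,uv); return o+d*((z-o[2])/d[:,2:3])
def cloud(f):
    v,u=np.mgrid[0:400,0:640]; uv=np.c_[u.ravel(),v.ravel()]
    o,d=rays(f,uv); return (o+d*f['range_z'].ravel()[:,None]).reshape(400,640,3)
E
python3 - <<'E'
from h import *
s=r.state(); print(s)
a=grab('scene');b=grab('top')
cv2.imwrite('pics/scene.png',a['img']);cv2.imwrite('pics/top.png',b['img'])
for f in(a,b): print(f['T'].round(3).tolist(),f['K'],f['k1'])
np.savez('/tmp/f.npz',a=a,b=b)
E
```

```text
{'time_s': 0.0, 'q': array([ 7.37641572e+01,  2.75490487e+01,  9.14957393e+01,  1.63782955e-03,
        6.10244730e+01, -2.67095526e+00]), 'qd': array([-0.00328189, -0.0145503 ,  0.02055621,  0.04071239,  0.12485333,
        0.00426111]), 'joint_torque': array([-9.36130127e-04, -9.50639462e+01, -4.30133986e+01, -3.78253299e-04,
        1.25132909e-02,  3.77804156e-05]), 'tcp_pos': array([0.15232459, 0.63148706, 0.24766856]), 'ee_rot': array([-1.79930881e+02, -4.65787157e-03,  1.66434315e+02]), 'ft_force': array([-0.20646206,  0.63575615,  0.07877821]), 'moment': array([-0.00599375, -0.03939751, -0.0727331 ]), 'grasp_force': 0.0, 'finger_gap': 1.0009155865907458}
[[0.739, -0.328, 0.589, -0.244], [-0.674, -0.39, 0.628, -0.788], [0.023, -0.861, -0.509, 0.786], [0.0, 0.0, 0.0, 1.0]] [[438.1985605    0.         315.98986089]
 [  0.         438.1985605  194.63759147]
 [  0.           0.           1.        ]] -0.007495512708279139
[[-0.006, -0.993, 0.12, 0.331], [-1.0, 0.006, 0.003, 0.013], [-0.004, -0.12, -0.993, 1.909], [0.0, 0.0, 0.0, 1.0]] [[508.19261727   0.         319.39546444]
 [  0.         508.19261727 201.76879383]
 [  0.           0.           1.        ]] -0.06501968706561394
```

View pics/scene.png

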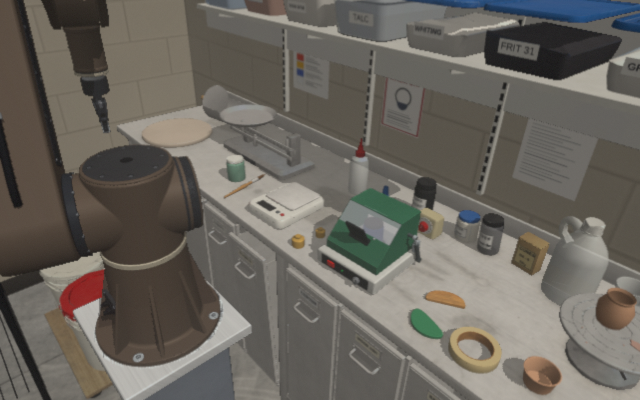

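View pics/top.png

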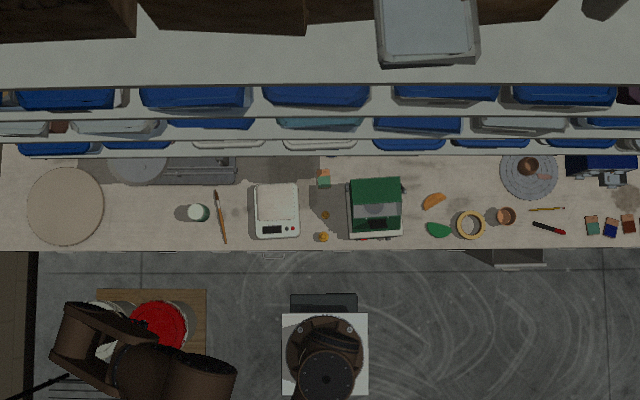

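The scene view shows the mixer at about (370,240) with its green hood shut and tab at (358,233), and the scale at (287,203). In the top view the mixer is at (376,210), the tab at (377,224), and the scale at (276,210).

```bash
python3 - <<'E'
from h import *
z=np.load('/tmp/f.npz',allow_pickle=True)
out=[]
for n in 'ab':
    f=z[n].item(); P=cloud(f); img=f['img']; hsv=cv2.cvtColor(img,cv2.COLOR_BGR2HSV)
    ok=f['range_z']>0
    box=(P[...,0]>.4)&(P[...,0]<.75)&(P[...,1]>-.45)&(P[...,1]<.4)&ok
    g=box&(hsv[...,1]>90)&(hsv[...,0]>50)&(hsv[...,0]<95)&(P[...,2]>.06)
    Q=P[g]; print(n,'hood',len(Q),np.percentile(Q,[1,50,99],axis=0).round(3).tolist())
    top=Q[Q[:,2]>np.percentile(Q[:,2],97)-.012]; print(' top z',np.median(top[:,2]).round(4),cv2.minAreaRect(top[:,:2].astype(np.float32)))
    # white boxes by height
    for nm,y0,y1,z0,z1 in(('base',-.4,-.0,.042,.056),('scale',.0,.35,.036,.052)):
        m=box&(P[...,1]>y0)&(P[...,1]<y1)&(P[...,2]>z0)&(P[...,2]<z1)&(hsv[...,1]<70)
        m=cv2.morphologyEx(m.astype(np.uint8),cv2.MORPH_OPEN,np.ones((2,2)))
        k,l,st,_=cv2.connectedComponentsWithStats(m); i=1+st[1:,4].argmax(); q=P[l==i]
        print(nm,len(q),np.median(q[:,2]).round(4),cv2.minAreaRect(q[:,:2].astype(np.float32)))
    d=box&(hsv[...,2]<45)&(P[...,2]>.09)&(P[...,1]<0)&(P[...,0]<.65)
    q=P[d]; print(' tab',len(q),np.percentile(q,[2,50,98],axis=0).round(3).tolist())
    # scale pan brightness crop
    c=img[150:260,230:440] if n=='b' else img[170:290,230:440]
    cv2.imwrite(f'pics/c{n}.png',cv2.resize(c,None,fx=3.5,fy=3.5,interpolation=cv2.INTER_CUBIC))
E
```

```text
a hood 1356 [[0.45, -0.269, 0.078], [0.565, -0.204, 0.166], [0.622, -0.102, 0.17]]
 top z 0.1668 ((0.5804793238639832, -0.18212072551250458), (0.08765757083892822, 0.1688764989376068), 2.161268711090088)
base 1009 0.0486 ((0.14592421054840088, -0.4100424647331238), (1.0518773794174194, 0.2660909593105316), 29.925973892211914)
scale 1068 0.0432 ((0.1434650719165802, -0.23402535915374756), (1.3350470066070557, 0.20742717385292053), 46.21891403198242)
 tab 1060 [[0.452, -0.447, 0.118], [0.638, -0.37, 0.583], [0.646, -0.176, 0.627]]
b hood 1640 [[0.449, -0.263, 0.075], [0.567, -0.176, 0.166], [0.628, -0.049, 0.868]]
 top z 0.1691 ((0.6089550852775574, 0.0618550181388855), (0.6569849252700806, 0.11103019118309021), 83.20189666748047)
base 243 0.0495 ((0.4346196949481964, -0.18754982948303223), (0.19791856408119202, 0.03876861184835434), 87.34966278076172)
scale 1243 0.0444 ((0.46803438663482666, 0.1528448909521103), (0.34498220682144165, 0.18495817482471466), 17.404129028320312)
 tab 1916 [[0.458, -0.438, 0.098], [0.619, -0.245, 1.029], [0.645, -0.03, 1.159]]
```

View pics/ca.png

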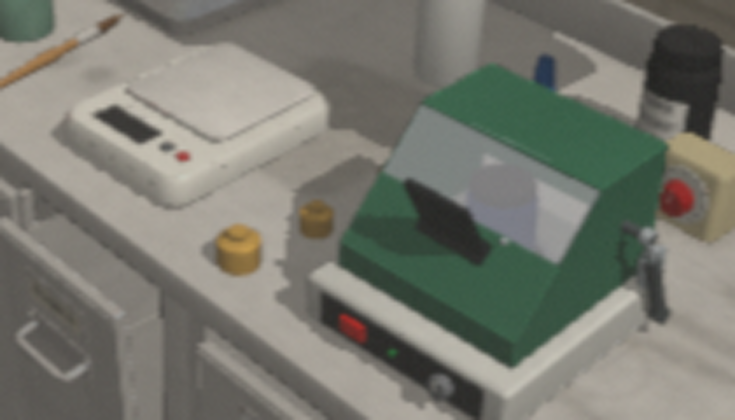

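View pics/cb.png

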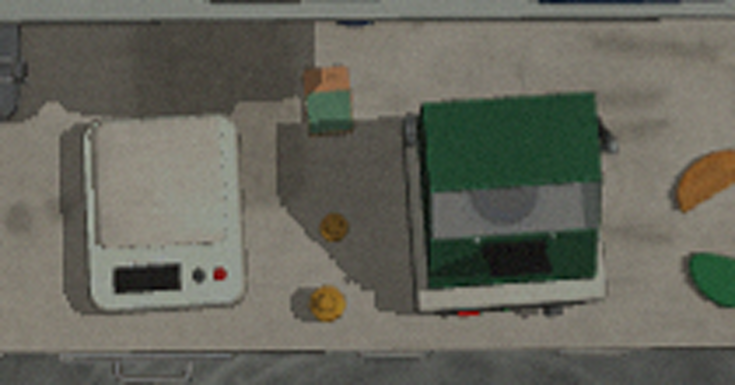

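The crops show the tab as a dark plate, at crop (445,222) in the scene view and (515,257) in the top view. The jar shows through the window behind it. The tab and platforms are next, with tighter masks and cross-checks between the two views.

```bash
python3 - <<'E'
from h import *
z=np.load('/tmp/f.npz',allow_pickle=True); a,b=z['a'].item(),z['b'].item()
def big(m,P=None):
    m=cv2.morphologyEx(m.astype(np.uint8),cv2.MORPH_OPEN,np.ones((2,2)))
    k,l,st,c=cv2.connectedComponentsWithStats(m); i=1+st[1:,4].argmax(); return l==i
def win(u0,v0,u1,v1):
    w=np.zeros((400,640),bool); w[v0:v1,u0:u1]=1; return w
W={'a':dict(tab=win(340,215,375,248),hood=win(320,185,425,275),scale=win(245,180,328,232)),
   'b':dict(tab=win(362,213,392,233),hood=win(340,174,406,240),scale=win(250,180,303,242))}
cen={}
for n,f in(('a',a),('b',b)):
    P=cloud(f); hsv=cv2.cvtColor(f['img'],cv2.COLOR_BGR2HSV); 
    m=big(W[n]['tab']&(hsv[...,2]<50)&(hsv[...,1]<120)); v,u=np.nonzero(m)
    q=P[m]; print(n,'tab',m.sum(),np.percentile(q,[2,50,98],axis=0).round(4).tolist())
    rc=cv2.minAreaRect(np.c_[u,v].astype(np.float32)); print(rc)
    cen[n]=rays(f,[rc[0]])
    m=big(W[n]['hood']&(hsv[...,1]>90)&(hsv[...,0]>50)&(hsv[...,0]<95)&(abs(P[...,2]-.167)<.006))
    v,u=np.nonzero(m); q=plane(f,np.c_[u,v],.167)[:,:2].astype(np.float32)
    print(' hoodtop z',np.median(P[m][:,2]).round(4),cv2.minAreaRect(q))
    m=big(W[n]['hood']&(hsv[...,1]<90)&(abs(P[...,2]-.05)<.006)); v,u=np.nonzero(m); q=plane(f,np.c_[u,v],.05)
    print(' base',m.sum(),np.median(P[m][:,2]).round(4),cv2.minAreaRect(q[:,:2].astype(np.float32)),q.min(0),q.max(0))
    m=W[n]['scale']&(P[...,2]>.03)&(P[...,2]<.06); m=big(m); v,u=np.nonzero(m); q=plane(f,np.c_[u,v],.044)
    print(' scale z',np.median(P[m][:,2]).round(4),cv2.minAreaRect(q[:,:2].astype(np.float32)))
(o1,d1),(o2,d2)=cen['a'],cen['b']
A=np.c_[d1[0],-d2[0]]; s,res,_,_=np.linalg.lstsq(A,o2-o1,rcond=None); print('tab tri',o1+s[0]*d1[0],o2+s[1]*d2[0])
# pixel corners by eye
c=lambda L:np.array(L)/3.5+[230,150]
print('base front (top)',plane(b,c([(418,310),(606,298)]),.05).round(4).tolist())
print('base left edge back (top)',plane(b,c([(407,118)]),.05).round(4).tolist())
print('pan (top)',plane(b,c([(97,124),(225,120),(227,243),(102,248)]),.044).round(4).tolist())
c=lambda L:np.array(L)/3.5+[230,170]
print('pan (scene)',plane(a,c([(128,92),(224,44),(312,92),(217,142)]),.044).round(4).tolist())
print('hoodtop (scene)',plane(a,c([(492,66),(428,104),(600,189),(666,149)]),.167).round(4).tolist())
E
```

```text
a tab 213 [[0.449, -0.2181, 0.1047], [0.4663, -0.1956, 0.1273], [0.4799, -0.1671, 0.1575]]
((357.7230529785156, 234.484619140625), (27.287641525268555, 10.294882774353027), 29.744882583618164)
 hoodtop z 0.1668 ((0.5789740681648254, -0.18890243768692017), (0.0860215499997139, 0.1692013442516327), 3.6606674194335938)
 base 498 0.0495 ((0.43345752358436584, -0.18340244889259338), (0.03733237460255623, 0.17359387874603271), 3.84586501121521) [ 0.41220695 -0.26917457  0.05      ] [ 0.45742994 -0.09673553  0.05      ]
 scale z 0.0393 ((0.5162165760993958, 0.15674850344657898), (0.2100907564163208, 0.16814596951007843), 3.8019914627075195)
b tab 233 [[0.4508, -0.2248, 0.0766], [0.4648, -0.1806, 0.1272], [0.4848, -0.1401, 0.1646]]
((375.33465576171875, 224.35409545898438), (10.1052827835083, 25.200828552246094), 86.42366790771484)
 hoodtop z 0.1679 ((0.5774933695793152, -0.1825723946094513), (0.08642100542783737, 0.16845396161079407), 3.469257116317749)
 base 225 0.0497 ((0.4378969669342041, -0.18460625410079956), (0.19041317701339722, 0.04025290161371231), 89.61600494384766) [ 0.41821417 -0.27977333  0.05      ] [ 0.45863548 -0.08946298  0.05      ]
 scale z 0.042 ((0.5237177014350891, 0.17422878742218018), (0.2062113732099533, 0.16694219410419464), 2.8649473190307617)
tab tri [ 0.47321709 -0.18593758  0.12026008] [ 0.46619335 -0.17898369  0.11898424]
base front (top) [[0.42, -0.0907, 0.05], [0.4311, -0.2876, 0.05]]
base left edge back (top) [[0.6228, -0.0817, 0.05]]
pan (top) [[0.6195, 0.2472, 0.044], [0.6228, 0.1111, 0.044], [0.4919, 0.109, 0.044], [0.4874, 0.2408, 0.044]]
pan (scene) [[0.4838, 0.2255, 0.044], [0.6126, 0.239, 0.044], [0.6164, 0.1139, 0.044], [0.4921, 0.1045, 0.044]]
hoodtop (scene) [[0.6145, -0.0999, 0.167], [0.5308, -0.1075, 0.167], [0.54, -0.2692, 0.167], [0.6205, -0.2682, 0.167]]
```

The interface only gives tool-axis shifts plus a turn about tool z, while the jar needs a leaned tool. I'll check in free space what happens at the edge of reach.

Emit:
{"name": "carry_out", "arguments": {
  "commands": [0, 0.06, 0, 0, 0, 0.12, 0, 0, 0, 0.18, 0, 0, 0, 0.24, 0, 0, 0, 0.3, 0, 0, 0, 0.34, 0, 0, 0, 0.38, 0, 0, 0, 0.38, 0, 0, 0, 0.38, 0, 0]
}}

```text
time_s: 1.23
tcp_pos: [0.2354, 0.9753, 0.2403]
ee_rot: [178.5, -0.0, 166.4]
ft_force: [0.8, -0.6, 0.5]
finger_gap: 0.998
grasp_force: 0.0
```

```bash
python3 - <<'E'
from h import *
s=r.state(); print(s['time_s'],s['q'].round(2),s['tcp_pos'].round(4),s['ee_rot'].round(2))
E
```

```text
1.225 [ 7.469e+01  6.683e+01  1.350e+01  5.000e-02  9.813e+01 -1.740e+00] [0.2354 0.9753 0.2403] [178.46  -0.   166.43]
```

Emit:
{"name": "carry_out", "arguments": {
  "commands": [0, 0.06, 0, 0, 0, 0.12, 0, 0, 0, 0.12, 0, 0, 0, 0.12, 0, 0]
}}

```text
time_s: 1.72
tcp_pos: [0.2416, 1.0013, 0.2215]
ee_rot: [175.0, 0.0, 166.4]
ft_force: [-0.4, 0.4, 0.1]
finger_gap: 0.996
grasp_force: 0.0
```

Emit:
{"name": "carry_out", "arguments": {
  "commands": [0, 0, -0.03, 0, 0, 0, -0.03, 0]
}}

```text
time_s: 1.98
tcp_pos: [0.2402, 0.9952, 0.2552]
ee_rot: [174.5, 0.0, 166.4]
ft_force: [-0.5, 0.6, 0.8]
finger_gap: 0.999
grasp_force: 0.0
```

```bash
python3 - <<'E'
from h import *
s=r.state(); print(s['time_s'],s['q'].round(2),s['tcp_pos'].round(4),s['ee_rot'].round(2))
E
```

```text
1.975 [74.68 66.08 13.45  0.16 95.01 -1.73] [0.2402 0.9952 0.2552] [1.7454e+02 1.0000e-02 1.6643e+02]
```

Emit:
{"name": "carry_out", "arguments": {
  "commands": [0, -0.05, 0, 0, 0, -0.1, 0, 0, 0, -0.15, 0, 0, 0, -0.15, 0, 0]
}}

```text
time_s: 2.48
tcp_pos: [0.2049, 0.8489, 0.238]
ee_rot: [174.6, 0.0, 166.4]
ft_force: [0.5, 0.7, 0.4]
finger_gap: 0.998
grasp_force: 0.0
```

The commanded pose is clamped to what was reached, and the tilt (5.4°, outward) is kept. So lean can be built up at the edge of reach, provided it is done at the mixer's azimuth, away from the shelf. Next I'll fit the arm's planar kinematics to plan that.

```bash
python3 - <<'E'
from h import *
from scipy.optimize import least_squares
s=r.state(); p=s['tcp_pos']; print(s['q'].round(2))
D=[(27.55,91.5,61.02,.6496,.2477),(66.83,13.5,98.13,1.0033,.2403),(66.08,13.45,95.01,1.0238,.2552),(*s['q'][[1,2,4]],np.hypot(p[0],p[1]),p[2])]
D=np.array(D); a,b,c=np.radians(D[:,0]),np.radians(D[:,:2].sum(1)),np.radians(D[:,:3].sum(1))
def mod(x): a1,d1,L1,L2,T=x; return np.r_[a1+L1*np.sin(a)+L2*np.sin(b)+T*np.sin(c)-D[:,3], d1+L1*np.cos(a)+L2*np.cos(b)+T*np.cos(c)-D[:,4]]
for x0 in([0,.3,.5,.5,.2],[.1,.4,.6,.4,.3]):
    q=least_squares(mod,x0); print(q.x.round(4),abs(q.fun).max().round(5))
a1,d1,L1,L2,T=q.x
# tool down, q3 at min or q5 at max: height limit per radius
for q2 in range(-20,60,10):
    for q3 in(13.5,):
        e=np.radians(q2+q3); print(q2,q3,'q5',180-q2-q3,'r',(a1+L1*np.sin(np.radians(q2))+L2*np.sin(e)).round(3),'z',(d1+L1*np.cos(np.radians(q2))+L2*np.cos(e)-T).round(3))
E
```

```text
[74.37 44.65 60.95  0.2  69.03 -2.13]
[-0.0629  0.2207  0.6437  0.474   0.3139] 0.00238
[-0.0629  0.2207  0.6437  0.474   0.3139] 0.00238
-20 13.5 q5 186.5 r -0.337 z 0.983
-10 13.5 q5 176.5 r -0.146 z 1.014
0 13.5 q5 166.5 r 0.048 z 1.011
10 13.5 q5 156.5 r 0.238 z 0.975
20 13.5 q5 146.5 r 0.419 z 0.907
30 13.5 q5 136.5 r 0.585 z 0.808
40 13.5 q5 126.5 r 0.732 z 0.682
50 13.5 q5 116.5 r 0.854 z 0.532
```

```bash
cat >> h.py <<'E'
def rel(*pts):
    T=toolT()
    for p in pts: print('rel',(T[:3,:3].T@(np.array(p)-T[:3,3])).round(3).tolist())
def info():
    s=r.state(); T=toolT(); print(s['time_s'],'q',s['q'].round(1).tolist(),'tcp',s['tcp_pos'].round(4).tolist(),'F',s['ft_force'].round(1).tolist())
    z=T[:3,2];y=T[:3,1]; x=T[:3,0]
    print('lean',np.degrees(np.arccos(-z[2])).round(2),'az',np.degrees(np.arctan2(z[1],z[0])).round(1),'y',y.round(3).tolist(),'x',x.round(3).tolist(),'z',z.round(3).tolist(),'yaw to level y',np.degrees(np.arctan2(-y[2],-x[2])).round(1), np.degrees(np.arctan2(y[2],x[2])).round(1))
E
python3 - <<'E'
from h import *
info(); rel((.42,-.03,.80))
E
```

```text
2.475 q [74.4, 44.6, 61.0, 0.2, 69.0, -2.1] tcp [0.2049, 0.8489, 0.238] F [0.5, 0.7, 0.4]
lean 5.37 az 76.4 y [0.234, 0.968, 0.094] x [-0.972, 0.235, -0.0] z [0.022, 0.091, -0.996] yaw to level y -89.9 90.1
rel [-0.415, -0.748, -0.635]
```

Emit:
{"name": "carry_out", "arguments": {
  "commands": [-0.02, -0.037, -0.032, 0, -0.04, -0.075, -0.064, -1, -0.06, -0.112, -0.095, -2, -0.083, -0.15, -0.127, -3, -0.104, -0.187, -0.159, -4, -0.125, -0.224, -0.19, -5, -0.145, -0.262, -0.222, -6, -0.166, -0.3, -0.254, -7, -0.187, -0.337, -0.286, -8, -0.208, -0.374, -0.318, -9, -0.23, -0.41, -0.35, -10, -0.25, -0.45, -0.38, -11, -0.27, -0.486, -0.413, -12, -0.29, -0.524, -0.445, -13, -0.31, -0.56, -0.476, -14, -0.33, -0.6, -0.51, -15, -0.353, -0.636, -0.54, -15, -0.374, -0.673, -0.57, -15, -0.395, -0.71, -0.603, -15, -0.415, -0.748, -0.635, -15]
}}

```text
time_s: 4.97
tcp_pos: [0.4189, -0.0287, 0.803]
ee_rot: [175.0, 1.5, -178.6]
ft_force: [1.1, 0.1, 0.3]
finger_gap: 1.001
grasp_force: 0.0
```

```bash
python3 - <<'E'
from h import *
info(); rel((.42,-.03,.80),(.55,-.035,1.05))
E
```

```text
4.975 q [-12.5, 3.7, 49.1, 6.5, 126.7, -100.0] tcp [0.4189, -0.0287, 0.803] F [1.1, 0.1, 0.3]
lean 5.2 az 74.2 y [-0.026, 0.996, 0.087] x [-0.999, -0.024, -0.027] z [0.025, 0.087, -0.996] yaw to level y -72.8 107.2
rel [-0.001, -0.002, 0.003]
rel [-0.137, 0.012, -0.243]
```

Emit:
{"name": "carry_out", "arguments": {
  "commands": [0, 0, -0.06, 0, -0.02, 0, -0.12, 0, -0.04, 0, -0.18, 0, -0.06, 0, -0.24, 0, -0.08, 0, -0.3, 0, -0.1, 0, -0.36, 0, -0.12, 0, -0.42, 0, -0.14, 0, -0.48, 0]
}}

```text
time_s: 5.98
tcp_pos: [0.3545, -0.0416, 0.9332]
ee_rot: [174.7, 1.3, -178.6]
ft_force: [-0.2, -0.4, -0.3]
finger_gap: 0.996
grasp_force: 0.0
```

```bash
python3 - <<'E'
from h import *
info()
E
```

```text
5.975 q [-17.0, 12.5, 13.5, 12.4, 153.9, -97.3] tcp [0.3545, -0.0416, 0.9332] F [-0.2, -0.4, -0.3]
lean 5.43 az 77.7 y [-0.026, 0.995, 0.092] x [-0.999, -0.024, -0.022] z [0.02, 0.092, -0.996] yaw to level y -76.2 103.8
```

Emit:
{"name": "carry_out", "arguments": {
  "commands": [0.05, 0, -0.05, 0, 0.1, 0, -0.1, 0, 0.15, 0, -0.15, 0, 0.2, 0, -0.2, 0]
}}

```text
time_s: 6.48
tcp_pos: [0.2982, -0.0457, 0.9627]
ee_rot: [176.0, 6.6, -179.1]
ft_force: [0.7, 0.3, -0.5]
finger_gap: 0.999
grasp_force: 0.0
```

```bash
python3 - <<'E'
from h import *
info()
E
```

```text
6.475 q [-21.9, 7.4, 13.5, 14.3, 153.9, -99.9] tcp [0.2982, -0.0457, 0.9627] F [0.7, 0.3, -0.5]
lean 7.72 az 32.0 y [-0.024, 0.997, 0.069] x [-0.993, -0.016, -0.115] z [0.114, 0.071, -0.991] yaw to level y -30.9 149.1
```

Emit:
{"name": "carry_out", "arguments": {
  "commands": [0.06, 0, -0.02, 0, 0.12, 0, -0.04, 0, 0.18, 0, -0.06, 0, 0.24, 0, -0.08, 0, 0.3, 0, -0.1, 0, 0.36, 0, -0.12, 0]
}}

```text
time_s: 7.22
tcp_pos: [0.0892, -0.0629, 0.9317]
ee_rot: [177.8, 6.4, -179.0]
ft_force: [0.2, -1.0, -0.2]
finger_gap: 1.002
grasp_force: 0.0
```

```bash
python3 - <<'E'
from h import *
info()
E
```

```text
7.225 q [-76.3, -13.4, 39.4, 15.4, 153.9, -153.6] tcp [0.0892, -0.0629, 0.9317] F [0.2, -1.0, -0.2]
lean 6.76 az 20.4 y [-0.021, 0.999, 0.039] x [-0.994, -0.017, -0.111] z [0.11, 0.041, -0.993] yaw to level y -19.3 160.7
```

Emit:
{"name": "carry_out", "arguments": {
  "commands": [-0.05, 0, 0, 0, -0.1, 0, 0.02, 0, -0.15, 0, 0.04, 0, -0.2, 0, 0.06, 0, -0.25, 0.01, 0.08, 0, -0.3, 0.02, 0.1, 0, -0.35, 0.03, 0.12, 0, -0.38, 0.03, 0.13, 0, -0.38, 0.03, 0.13, 0]
}}

```text
time_s: 8.35
tcp_pos: [0.4837, -0.0202, 0.8449]
ee_rot: [177.7, 6.3, -179.0]
ft_force: [0.4, -0.3, -0.2]
finger_gap: 1.0
grasp_force: 0.0
```

```bash
python3 - <<'E'
from h import *
info()
E
```

```text
8.35 q [-8.4, 10.4, 34.4, 4.2, 129.2, -96.7] tcp [0.4837, -0.0202, 0.8449] F [0.4, -0.3, -0.2]
lean 6.7 az 20.8 y [-0.022, 0.999, 0.039] x [-0.994, -0.018, -0.11] z [0.109, 0.041, -0.993] yaw to level y -19.7 160.3
```

Emit:
{"name": "carry_out", "arguments": {
  "commands": [-0.03, 0, -0.05, 0, -0.06, 0, -0.1, 0, -0.09, 0, -0.15, 0, -0.12, 0, -0.2, 0, -0.15, 0, -0.25, 0, -0.18, 0, -0.3, 0, -0.21, 0, -0.35, 0, -0.24, 0, -0.4, 0]
}}

```text
time_s: 9.35
tcp_pos: [0.4985, -0.0207, 0.8962]
ee_rot: [177.8, 8.4, -179.1]
ft_force: [-0.4, 0.3, -0.9]
finger_gap: 1.001
grasp_force: 0.0
```

```bash
python3 - <<'E'
from h import *
info()
E
```

```text
9.35 q [-8.4, 18.1, 13.5, 5.6, 140.3, -94.9] tcp [0.4985, -0.0207, 0.8962] F [-0.4, 0.3, -0.9]
lean 8.67 az 15.9 y [-0.021, 0.999, 0.039] x [-0.989, -0.015, -0.146] z [0.145, 0.041, -0.989] yaw to level y -14.8 165.2
```

Emit:
{"name": "carry_out", "arguments": {
  "commands": [-0.6, 0, -0.8, 0, -0.6, 0, -0.8, 0, -0.6, 0, -0.8, 0, -0.6, 0, -0.8, 0, -0.6, 0, -0.8, 0, -0.6, 0, -0.8, 0, -0.6, 0, -0.8, 0, -0.6, 0, -0.8, 0]
}}

```text
time_s: 10.35
tcp_pos: [0.5195, -0.0176, 0.8942]
ee_rot: [177.8, 10.4, -179.2]
ft_force: [-0.3, 0.0, 0.5]
finger_gap: 0.997
grasp_force: 0.0
```

```bash
python3 - <<'E'
from h import *
info()
E
```

```text
10.35 q [-7.9, 18.6, 13.5, 5.6, 137.7, -94.4] tcp [0.5195, -0.0176, 0.8942] F [-0.3, 0.0, 0.5]
lean 10.67 az 12.9 y [-0.021, 0.999, 0.038] x [-0.983, -0.014, -0.181] z [0.18, 0.041, -0.983] yaw to level y -11.9 168.1
```

Emit:
{"name": "carry_out", "arguments": {
  "commands": [-0.4, 0, -0.9, 0, -0.4, 0, -0.9, 0, -0.4, 0, -0.9, 0, -0.4, 0, -0.9, 0, -0.4, 0, -0.9, 0, -0.4, 0, -0.9, 0, -0.4, 0, -0.9, 0, -0.4, 0, -0.9, 0]
}}

```text
time_s: 11.35
tcp_pos: [0.4609, -0.0182, 0.9281]
ee_rot: [177.8, 12.4, -179.3]
ft_force: [0.4, 0.3, 0.4]
finger_gap: 1.0
grasp_force: 0.0
```

```bash
python3 - <<'E'
from h import *
info()
E
```

```text
11.35 q [-9.4, 14.4, 13.5, 6.8, 140.1, -94.7] tcp [0.4609, -0.0182, 0.9281] F [0.4, 0.3, 0.4]
lean 12.59 az 11.0 y [-0.021, 0.999, 0.038] x [-0.977, -0.012, -0.215] z [0.214, 0.042, -0.976] yaw to level y -10.1 169.9
```

Emit:
{"name": "carry_out", "arguments": {
  "commands": [-0.5, 0, -0.9, 0, -0.5, 0, -0.9, 0]
}}

```text
time_s: 11.6
tcp_pos: [0.4546, -0.0182, 0.9388]
ee_rot: [177.8, 14.6, -179.4]
ft_force: [-0.4, -0.5, -0.2]
finger_gap: 1.001
grasp_force: 0.0
```

Emit:
{"name": "carry_out", "arguments": {
  "commands": [-0.6, 0, -0.8, 0, -0.6, 0, -0.8, 0]
}}

```text
time_s: 11.85
tcp_pos: [0.4619, -0.0179, 0.9441]
ee_rot: [177.8, 16.6, -179.5]
ft_force: [-0.8, 0.6, 0.2]
finger_gap: 0.996
grasp_force: 0.0
```

Emit:
{"name": "carry_out", "arguments": {
  "commands": [-0.6, 0, -0.8, 0]
}}

```text
time_s: 11.98
tcp_pos: [0.466, -0.018, 0.9497]
ee_rot: [177.7, 18.4, -179.5]
ft_force: [0.0, 0.7, 0.3]
finger_gap: 1.004
grasp_force: 0.0
```

Emit:
{"name": "carry_out", "arguments": {
  "commands": [-0.6, 0, -0.8, 0]
}}

```text
time_s: 12.1
tcp_pos: [0.4671, -0.0179, 0.958]
ee_rot: [177.7, 20.5, -179.6]
ft_force: [0.6, 0.7, -0.9]
finger_gap: 0.998
grasp_force: 0.0
```

```bash
python3 - <<'E'
from h import *
info()
E
```

```text
12.1 q [-10.5, 11.9, 13.5, 8.5, 134.6, -94.3] tcp [0.4671, -0.0179, 0.958] F [0.6, 0.7, -0.9]
lean 20.61 az 6.9 y [-0.021, 0.999, 0.037] x [-0.937, -0.006, -0.35] z [0.349, 0.042, -0.936] yaw to level y -6.1 173.9
```

A single row per call gains about 2° of lean, because the tilt limit applies per call. Continuing to about 36°.

Emit:
{"name": "carry_out", "arguments": {
  "commands": [-0.6, 0, -0.8, 0]
}}

```text
time_s: 12.22
tcp_pos: [0.4669, -0.018, 0.9669]
ee_rot: [177.7, 22.5, -179.7]
ft_force: [0.9, -0.1, 1.1]
finger_gap: 0.999
grasp_force: 0.0
```

Emit:
{"name": "carry_out", "arguments": {
  "commands": [-0.6, 0, -0.8, 0]
}}

```text
time_s: 12.35
tcp_pos: [0.4657, -0.0182, 0.9762]
ee_rot: [177.7, 24.6, -179.8]
ft_force: [-0.0, 0.0, 0.1]
finger_gap: 0.996
grasp_force: 0.0
```

Emit:
{"name": "carry_out", "arguments": {
  "commands": [-0.6, 0, -0.8, 0]
}}

```text
time_s: 12.48
tcp_pos: [0.4633, -0.0185, 0.9862]
ee_rot: [177.7, 26.7, -179.9]
ft_force: [0.2, -0.2, -0.2]
finger_gap: 1.001
grasp_force: 0.0
```

Emit:
{"name": "carry_out", "arguments": {
  "commands": [-0.5, 0, -0.9, 0]
}}

```text
time_s: 12.6
tcp_pos: [0.4521, -0.0191, 0.9983]
ee_rot: [177.6, 28.6, -180.0]
ft_force: [0.7, 0.3, -0.0]
finger_gap: 0.998
grasp_force: 0.0
```

Emit:
{"name": "carry_out", "arguments": {
  "commands": [-0.5, 0, -0.9, 0]
}}

```text
time_s: 12.72
tcp_pos: [0.4387, -0.0195, 1.0116]
ee_rot: [177.6, 30.8, 179.9]
ft_force: [-1.2, -0.1, 0.1]
finger_gap: 1.0
grasp_force: 0.0
```

Emit:
{"name": "carry_out", "arguments": {
  "commands": [-0.4, 0, -0.9, 0]
}}

```text
time_s: 12.85
tcp_pos: [0.4203, -0.0202, 1.025]
ee_rot: [177.5, 32.7, 179.8]
ft_force: [0.9, 0.1, -0.0]
finger_gap: 0.999
grasp_force: 0.0
```

Emit:
{"name": "carry_out", "arguments": {
  "commands": [-0.4, 0, -0.9, 0]
}}

```text
time_s: 12.98
tcp_pos: [0.4007, -0.0207, 1.0384]
ee_rot: [177.5, 34.8, 179.7]
ft_force: [-0.4, 0.1, -0.3]
finger_gap: 1.0
grasp_force: 0.0
```

```bash
python3 - <<'E'
from h import *
info()
E
```

```text
12.975 q [-18.7, 3.6, 13.5, 16.6, 129.0, -94.8] tcp [0.4007, -0.0207, 1.0384] F [-0.4, 0.1, -0.3]
lean 34.85 az 4.1 y [-0.02, 0.999, 0.036] x [-0.821, 0.004, -0.57] z [0.57, 0.041, -0.821] yaw to level y -3.6 176.4
```

```bash
python3 - <<'E'
from h import *
rel((.36,-.185,.33))
E
```

```text
rel [0.437, -0.189, 0.551]
```

Emit:
{"name": "carry_out", "arguments": {
  "commands": [0.036, -0.016, 0.046, -1, 0.073, -0.032, 0.092, -2, 0.109, -0.047, 0.138, -3, 0.146, -0.063, 0.184, -3.6, 0.182, -0.079, 0.23, -3.6, 0.218, -0.095, 0.275, -3.6, 0.255, -0.11, 0.32, -3.6, 0.291, -0.126, 0.367, -3.6, 0.328, -0.142, 0.413, -3.6, 0.364, -0.158, 0.459, -3.6, 0.4, -0.173, 0.505, -3.6, 0.437, -0.189, 0.551, -3.6, 0.437, -0.189, 0.551, -3.6],
  "fingers": -1
}}

```text
time_s: 14.6
tcp_pos: [0.3728, -0.1695, 0.3508]
ee_rot: [-179.7, 32.7, -177.5]
ft_force: [1.1, -0.6, 0.6]
finger_gap: -0.002
grasp_force: 0.0
```

```bash
python3 - <<'E'
from h import *
info()
w=grab('wrist'); cv2.imwrite('pics/w1.png',w['img']); np.savez('/tmp/w.npz',w=w)
print(w['T_tool_cam'].round(3).tolist())
E
```

```text
14.6 q [-51.1, -11.2, 131.7, 37.7, 45.0, -167.3] tcp [0.3728, -0.1695, 0.3508] F [1.1, -0.6, 0.6]
lean 32.74 az 2.0 y [-0.041, 0.999, -0.004] x [-0.84, -0.037, -0.541] z [0.54, 0.019, -0.841] yaw to level y 0.4 -179.6
[[0.0, -0.961, -0.278, 0.07], [1.0, 0.0, -0.0, -0.0], [0.0, -0.278, 0.961, -0.125], [0.0, 0.0, 0.0, 1.0]]
```

View pics/w1.png

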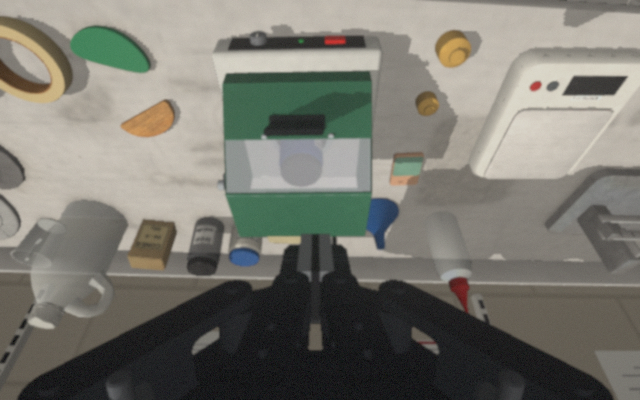

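The wrist view is upside down, with the robot side at the top. It shows the tab at (297,125), the base's white front strip around rows 50–75 and columns 215–381, the jar seen through the window at (300,165), and the pan at right around (550,145).

```bash
python3 - <<'E'
from h import *
w=np.load('/tmp/w.npz',allow_pickle=True)['w'].item()
P=cloud(w); hsv=cv2.cvtColor(w['img'],cv2.COLOR_BGR2HSV); ok=w['range_z']>0
def big(m):
    m=cv2.morphologyEx(m.astype(np.uint8),cv2.MORPH_OPEN,np.ones((3,3)))
    k,l,st,c=cv2.connectedComponentsWithStats(m); return l==1+st[1:,4].argmax()
def rp(m,z):
    v,u=np.nonzero(m); q=plane(w,np.c_[u,v],z)[:,:2].astype(np.float32); print('   depth z',np.median(P[m][:,2]).round(4),'rect',cv2.minAreaRect(q))
W=np.zeros((400,640),bool); W[35:240,205:390]=1
g=W&ok&(hsv[...,1]>80)&(hsv[...,0]>50)&(hsv[...,0]<95)
print('hoodtop');rp(big(g&(abs(P[...,2]-.167)<.006)),.167)
print('strip');rp(big(W&ok&(hsv[...,1]<90)&(hsv[...,2]>90)&(abs(P[...,2]-.05)<.006)),.05)
m=big(W&(hsv[...,2]<50)&(np.arange(400)[:,None]>105)&(np.arange(400)[:,None]<145)); q=P[m]; print('tab',m.sum(),np.percentile(q,[2,50,98],axis=0).round(4).tolist())
S=np.zeros((400,640),bool); S[45:190,465:640]=1
m=big(S&ok&(P[...,2]>.034)&(P[...,2]<.055)&(hsv[...,2]>90)); print('scale');rp(m,.044)
print('pan corners',plane(w,[(515,109),(611,110),(578,181),(492,174)],.044).round(4).tolist())
print('strip corners',plane(w,[(217,54),(381,50),(371,72),(226,73)],.05).round(4).tolist())
for nm,z in(('mint',0),): pass
E
```

```text
hoodtop
   depth z 0.1668 rect ((0.578813910484314, -0.18065205216407776), (0.0852920189499855, 0.16867578029632568), 3.5258359909057617)
strip
   depth z 0.0491 rect ((0.46541938185691833, -0.187977135181427), (0.08636797964572906, 0.19599509239196777), 3.5103156566619873)
tab 789 [[0.4498, -0.2139, 0.1052], [0.4646, -0.1859, 0.1298], [0.4774, -0.1588, 0.1589]]
scale
   depth z 0.0422 rect ((0.5230845808982849, 0.16699743270874023), (0.20105789601802826, 0.15962174534797668), 2.787644863128662)
pan corners [[0.4928, 0.1013, 0.044], [0.4875, 0.2326, 0.044], [0.6257, 0.2768, 0.044], [0.6162, 0.1253, 0.044]]
strip corners [[0.4315, -0.2813, 0.05], [0.4188, -0.0943, 0.05], [0.4461, -0.1012, 0.05], [0.4548, -0.2746, 0.05]]
```

```bash
cat >> h.py <<'E'
HINGE=np.array([.613,-.177,.070]); AX=np.array([np.cos(np.radians(3.5)),np.sin(np.radians(3.5)),0])
def tabtcp(th,off=0):
    T=toolT(); c=np.array([-.011,0,.017])
    ph=np.radians(156.86)-th; n=np.array([np.cos(np.radians(28.6)-th),np.sin(np.radians(28.6)-th)])
    q=.1669*np.array([np.cos(ph),np.sin(ph)])-off*n
    return HINGE+AX*q[0]+[0,0,q[1]]-T[:3,:3]@c
E
python3 - <<'E'
from h import *
s=tabtcp(0,.015); z=toolT()[:3,2]
print(s); rel(s-.1*z,s)
E
```

```text
[ 0.42828361 -0.18795865  0.13685618]
rel [0.066, -0.022, 0.106]
rel [0.066, -0.022, 0.206]
```

Emit:
{"name": "carry_out", "arguments": {
  "commands": [0.033, -0.01, 0.04, 0, 0.066, -0.022, 0.08, 0, 0.066, -0.022, 0.12, 0, 0.066, -0.022, 0.16, 0, 0.066, -0.022, 0.2, 0, 0.066, -0.022, 0.206, 0, 0.066, -0.022, 0.206, 0]
}}

```text
time_s: 15.52
tcp_pos: [0.46, -0.1643, 0.2166]
ee_rot: [-178.7, 27.2, -178.3]
ft_force: [0.0, -0.4, -0.8]
finger_gap: -0.002
grasp_force: 0.0
```

```bash
python3 - <<'E'
from h import *
info()
rel(*[tabtcp(t) for t in np.arange(0,1.01,.1)])
w=grab('wrist'); cv2.imwrite('pics/w2.png',w['img'])
E
```

```text
15.525 q [-33.5, 9.2, 133.8, 47.2, 19.5, -167.4] tcp [0.46, -0.1643, 0.2166] F [0.0, -0.4, -0.8]
lean 27.21 az -1.2 y [-0.019, 1.0, -0.02] x [-0.889, -0.026, -0.457] z [0.457, -0.009, -0.889] yaw to level y 2.5 -177.5
rel [0.049, -0.02, 0.055]
rel [0.035, -0.02, 0.045]
rel [0.021, -0.02, 0.037]
rel [0.006, -0.02, 0.029]
rel [-0.01, -0.02, 0.024]
rel [-0.026, -0.02, 0.02]
rel [-0.042, -0.019, 0.017]
rel [-0.059, -0.019, 0.017]
rel [-0.076, -0.018, 0.018]
rel [-0.092, -0.018, 0.02]
rel [-0.108, -0.017, 0.024]
```

View pics/w2.png

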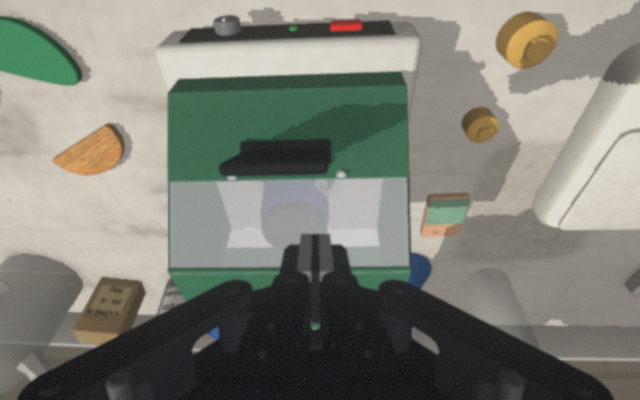

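The tab is at (285,155) in this view and the closed fingers are above the window. The last joint has hit its limit (-167°), so I'll back off and take the half turn, which gives the same grasp with q6 in mid-range.

Emit:
{"name": "carry_out", "arguments": {
  "commands": [0, 0, -0.05, 10, 0, 0, -0.08, 20, 0, 0, -0.08, 30, 0, 0, -0.08, 40, 0, 0, -0.08, 50, 0, 0, -0.08, 60, 0, 0, -0.08, 70, 0, 0, -0.08, 80, 0, 0, -0.08, 90, 0, 0, -0.08, 100, 0, 0, -0.08, 110, 0, 0, -0.08, 120, 0, 0, -0.08, 130, 0, 0, -0.08, 140, 0, 0, -0.08, 150, 0, 0, -0.08, 160, 0, 0, -0.08, 170, 0, 0, -0.08, 180, 0, 0, -0.08, 180]
}}

```text
time_s: 17.95
tcp_pos: [0.4223, -0.1635, 0.2878]
ee_rot: [178.7, -27.2, 1.7]
ft_force: [0.8, -0.3, 0.6]
finger_gap: 0.002
grasp_force: 0.0
```

```bash
python3 - <<'E'
from h import *
info()
E
```

```text
17.95 q [-37.3, -1.5, 131.5, 31.2, 31.2, 27.1] tcp [0.4223, -0.1635, 0.2878] F [0.8, -0.3, 0.6]
lean 27.19 az -1.3 y [0.019, -1.0, 0.021] x [0.889, 0.026, 0.456] z [0.457, -0.01, -0.889] yaw to level y -177.4 2.6
```

```bash
sed -i 's/\[-.011,0,.017\]/[.011,0,.017]/' h.py; python3 - <<'E'
from h import *
s=tabtcp(0,.02); z=toolT()[:3,2]
print(s); rel(s-.05*z,s,*[tabtcp(t) for t in np.arange(0,1.01,.1)])
E
```

```text
[ 0.42473756 -0.18755718  0.13611425]
rel [-0.068, 0.021, 0.086]
rel [-0.068, 0.021, 0.136]
rel [-0.048, 0.02, 0.136]
rel [-0.034, 0.02, 0.126]
rel [-0.02, 0.02, 0.117]
rel [-0.005, 0.02, 0.11]
rel [0.011, 0.02, 0.104]
rel [0.027, 0.02, 0.1]
rel [0.043, 0.019, 0.098]
rel [0.06, 0.019, 0.097]
rel [0.077, 0.018, 0.098]
rel [0.093, 0.018, 0.101]
rel [0.109, 0.017, 0.105]
```

Emit:
{"name": "carry_out", "arguments": {
  "commands": [-0.034, 0.01, 0.03, 0, -0.068, 0.02, 0.06, 0, -0.068, 0.02, 0.1, 0, -0.068, 0.02, 0.136, 0, -0.068, 0.02, 0.136, 0]
}}

```text
time_s: 18.58
tcp_pos: [0.425, -0.1869, 0.1351]
ee_rot: [178.5, -27.1, 2.0]
ft_force: [0.6, -0.6, -0.0]
finger_gap: 0.002
grasp_force: 0.0
```

```bash
python3 - <<'E'
from h import *
info()
rel(*[tabtcp(t) for t in np.arange(0,1.01,.1)])
E
```

```text
18.575 q [-40.3, 19.5, 140.7, 96.6, 16.8, -45.5] tcp [0.425, -0.1869, 0.1351] F [0.6, -0.6, -0.0]
lean 27.17 az -1.3 y [0.022, -0.999, 0.023] x [0.889, 0.03, 0.456] z [0.457, -0.01, -0.89] yaw to level y -177.1 2.9
rel [0.02, 0.0, -0.002]
rel [0.034, 0.0, -0.012]
rel [0.048, 0.0, -0.02]
rel [0.063, 0.0, -0.027]
rel [0.079, 0.0, -0.033]
rel [0.095, -0.0, -0.037]
rel [0.111, -0.001, -0.039]
rel [0.128, -0.001, -0.04]
rel [0.145, -0.001, -0.039]
rel [0.161, -0.002, -0.037]
rel [0.177, -0.002, -0.032]
```

Emit:
{"name": "carry_out", "arguments": {
  "commands": [0.01, 0, -0.001, 0, 0.02, 0, -0.002, 0, 0.027, 0, -0.007, 0, 0.034, 0, -0.012, 0, 0.041, 0, -0.016, 0, 0.048, 0, -0.02, 0, 0.055, 0, -0.023, 0, 0.063, 0, -0.027, 0]
}}

```text
time_s: 19.58
tcp_pos: [0.4672, -0.1842, 0.1882]
ee_rot: [178.6, -27.0, 2.0]
ft_force: [-5.4, -0.2, -2.6]
finger_gap: 0.002
grasp_force: 3.5
```

```bash
python3 - <<'E'
from h import *
info()
w=grab('wrist'); cv2.imwrite('pics/w3.png',w['img'])
E
```

```text
19.575 q [-35.5, 13.9, 133.7, 58.1, 17.6, -1.0] tcp [0.4672, -0.1842, 0.1882] F [-5.4, -0.2, -2.6]
lean 27.08 az -1.2 y [0.023, -0.999, 0.022] x [0.89, 0.03, 0.455] z [0.455, -0.009, -0.89] yaw to level y -177.2 2.8
```

View pics/w3.png

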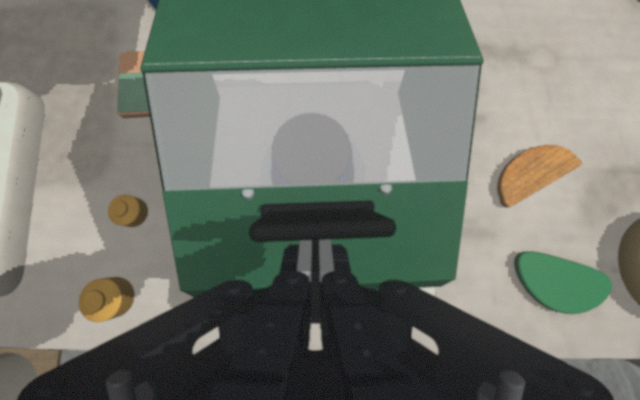

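The fingertips now push on the tab at (320,225) and the hood is partly raised, with forces under 10 N. I'll continue along the arc past over-centre.

Emit:
{"name": "carry_out", "arguments": {
  "commands": [0.008, 0, -0.003, 0, 0.016, 0, -0.006, 0, 0.024, 0, -0.008, 0, 0.032, 0, -0.01, 0, 0.04, 0, -0.011, 0, 0.048, 0, -0.012, 0, 0.056, 0, -0.013, 0, 0.065, 0, -0.013, 0, 0.073, 0, -0.013, 0, 0.082, 0, -0.012, 0, 0.09, 0, -0.011, 0, 0.098, 0, -0.01, 0, 0.105, 0, -0.008, 0, 0.105, 0, -0.008, 0]
}}

```text
time_s: 21.38
tcp_pos: [0.5588, -0.1816, 0.2434]
ee_rot: [178.7, -27.1, 1.7]
ft_force: [-0.6, 0.5, 1.0]
finger_gap: 0.0
grasp_force: 0.0
```

```bash
python3 - <<'E'
from h import *
info()
b=grab('top'); P=cloud(b); hsv=cv2.cvtColor(b['img'],cv2.COLOR_BGR2HSV)
w=grab('wrist'); cv2.imwrite('pics/w4.png',w['img'])
E
```

```text
21.375 q [-28.2, 13.9, 121.2, 31.4, 23.5, 33.8] tcp [0.5588, -0.1816, 0.2434] F [-0.6, 0.5, 1.0]
lean 27.17 az -1.2 y [0.019, -1.0, 0.02] x [0.89, 0.026, 0.456] z [0.457, -0.009, -0.89] yaw to level y -177.5 2.5
```

View pics/w4.png

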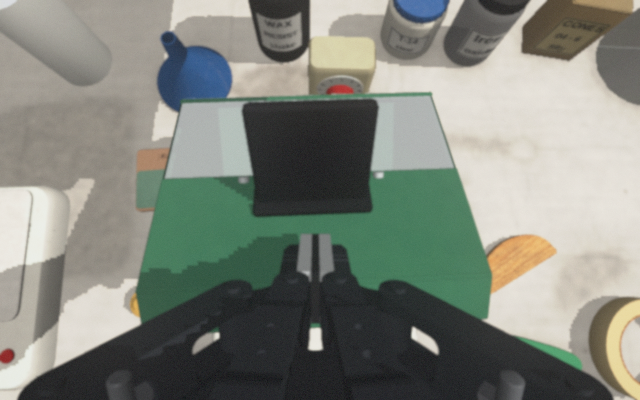

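The hood has gone past the push point and is swinging open by itself; the fingers are off the tab. I'll retreat up and rebuild some lean before the jar.

```bash
python3 - <<'E'
from h import *
rel((.45,-.1,.5),(.45,.08,.88))
E
```

```text
rel [0.023, -0.078, -0.279]
rel [0.201, -0.251, -0.618]
```

Emit:
{"name": "carry_out", "arguments": {
  "commands": [-0.01, 0, -0.05, 0, -0.02, 0, -0.1, 0, -0.01, -0.02, -0.16, 0, 0.005, -0.05, -0.22, 0, 0.023, -0.078, -0.279, 0, 0.045, -0.1, -0.32, 0, 0.068, -0.12, -0.365, 0, 0.09, -0.143, -0.406, 0, 0.112, -0.165, -0.45, 0, 0.135, -0.186, -0.49, 0, 0.157, -0.208, -0.533, 0, 0.18, -0.23, -0.575, 0, 0.201, -0.251, -0.618, 0, 0.201, -0.251, -0.618, 0],
  "fingers": 1
}}

```text
time_s: 23.22
tcp_pos: [0.4505, 0.0816, 0.8828]
ee_rot: [178.8, -27.4, 1.8]
ft_force: [0.6, -0.7, -0.4]
finger_gap: 0.998
grasp_force: 0.0
```

Emit:
{"name": "carry_out", "arguments": {
  "commands": [0.6, 0, -0.8, 0]
}}

```text
time_s: 23.35
tcp_pos: [0.4584, 0.0815, 0.9198]
ee_rot: [178.6, -26.6, 1.8]
ft_force: [2.0, 0.1, 3.4]
finger_gap: 0.999
grasp_force: 0.0
```

Emit:
{"name": "carry_out", "arguments": {
  "commands": [0.6, 0, -0.8, 0]
}}

```text
time_s: 23.48
tcp_pos: [0.4655, 0.0816, 0.9579]
ee_rot: [178.6, -27.1, 1.7]
ft_force: [0.1, -0.4, 0.9]
finger_gap: 1.001
grasp_force: 0.0
```

```bash
python3 - <<'E'
from h import *
info()
a=grab('scene'); b=grab('top'); np.savez('/tmp/f2.npz',a=a,b=b)
cv2.imwrite('pics/s2.png',a['img'][130:330,180:480])
E
```

```text
23.475 q [10.2, 4.9, 26.9, -6.2, 121.4, 94.4] tcp [0.4655, 0.0816, 0.9579] F [0.1, -0.4, 0.9]
lean 27.15 az -1.4 y [0.019, -1.0, 0.022] x [0.89, 0.027, 0.456] z [0.456, -0.011, -0.89] yaw to level y -177.2 2.8
```

View pics/s2.png

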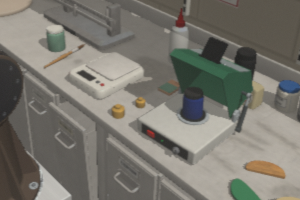

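The scene crop shows the hood standing fully open (tab at about (213,48) in the crop), with the blue jar exposed at (192,103). Now adding lean.

Emit:
{"name": "carry_out", "arguments": {
  "commands": [0.6, 0, -0.8, 0]
}}

```text
time_s: 23.7
tcp_pos: [0.4687, 0.0809, 0.9836]
ee_rot: [178.6, -27.8, 1.8]
ft_force: [0.8, -0.1, 1.9]
finger_gap: 0.998
grasp_force: 0.0
```

Emit:
{"name": "carry_out", "arguments": {
  "commands": [0.6, 0, -0.8, 0]
}}

```text
time_s: 23.82
tcp_pos: [0.4647, 0.0784, 0.9998]
ee_rot: [178.8, -30.3, 1.8]
ft_force: [0.6, 0.1, -0.6]
finger_gap: 0.998
grasp_force: 0.0
```

Emit:
{"name": "carry_out", "arguments": {
  "commands": [0.6, 0, -0.8, 0]
}}

```text
time_s: 23.95
tcp_pos: [0.4569, 0.0757, 1.0124]
ee_rot: [178.9, -32.6, 1.8]
ft_force: [-0.2, 0.4, 0.5]
finger_gap: 0.998
grasp_force: 0.0
```

Emit:
{"name": "carry_out", "arguments": {
  "commands": [0.6, 0, -0.8, 0]
}}

```text
time_s: 24.08
tcp_pos: [0.448, 0.073, 1.0255]
ee_rot: [179.0, -34.8, 1.9]
ft_force: [0.1, 0.2, 0.6]
finger_gap: 0.995
grasp_force: 0.0
```

Emit:
{"name": "carry_out", "arguments": {
  "commands": [0.6, 0, -0.8, 0]
}}

```text
time_s: 24.2
tcp_pos: [0.4389, 0.0706, 1.0387]
ee_rot: [179.2, -37.0, 1.9]
ft_force: [-0.2, -0.3, 0.1]
finger_gap: 1.002
grasp_force: 0.0
```

```bash
python3 - <<'E'
from h import *
info()
z=np.load('/tmp/f2.npz',allow_pickle=True); a,b=z['a'].item(),z['b'].item()
def big(m):
    m=cv2.morphologyEx(m.astype(np.uint8),cv2.MORPH_OPEN,np.ones((2,2)))
    k,l,st,c=cv2.connectedComponentsWithStats(m); return l==1+st[1:,4].argmax()
# jar in scene: blue mask
P=cloud(a); hsv=cv2.cvtColor(a['img'],cv2.COLOR_BGR2HSV)
W=np.zeros((400,640),bool); W[205:260,350:400]=1
m=big(W&(hsv[...,0]>105)&(hsv[...,0]<135)&(hsv[...,1]>90)); v,u=np.nonzero(m); q=P[m]; print('jar px',u.min(),u.max(),v.min(),v.max(),np.percentile(q,[2,50,98],axis=0).round(4).tolist())
# axis: near-surface points + radius along view dir in xy
uv=np.c_[u,v]; mid=[(u.min()+u.max())/2,(v.min()+v.max())/2]; o,d=rays(a,[mid]); c=P[int(mid[1]),int(mid[0])]; dh=d[0]*[1,1,0]; dh/=np.linalg.norm(dh); print('jar axis scene',(c+.028*dh).round(4))
from scipy.optimize import least_squares
f=least_squares(lambda p:np.hypot(q[:,0]-p[0],q[:,1]-p[1])-.028,[.54,-.18],loss='soft_l1',f_scale=.002); print('circle fit',f.x.round(4),'rms',np.sqrt((f.fun**2).mean()).round(4))
# cap top (dark) in scene
m=W&(hsv[...,2]<60)&(abs(P[...,2]-.131)<.012)&(P[...,0]<.6); print('cap',m.sum(),np.percentile(P[m],[5,50,95],axis=0).round(4).tolist())
for n,f in(('a',a),('b',b)):
    P=cloud(f);hsv=cv2.cvtColor(f['img'],cv2.COLOR_BGR2HSV)
    g=(hsv[...,1]>80)&(hsv[...,0]>50)&(hsv[...,0]<95)&(P[...,0]>.45)&(P[...,0]<.75)&(abs(P[...,1]+.18)<.14)&(P[...,2]>.1)&(P[...,2]<.3)
    q=P[g]; print(n,'hood',g.sum(),np.percentile(q,[1,50,99],axis=0).round(4).tolist()); 
    fr=q[q[:,0]<np.percentile(q[:,0],5)]; print('  front',fr.mean(0).round(4).tolist())
E
```

```text
24.2 q [9.5, 5.5, 13.7, -6.5, 124.0, 92.4] tcp [0.4389, 0.0706, 1.0387] F [-0.2, -0.3, 0.1]
lean 37.02 az 0.5 y [0.025, -1.0, 0.012] x [0.798, 0.027, 0.602] z [0.602, 0.006, -0.798] yaw to level y -178.9 1.1
jar px 366 383 229 249 [[0.5118, -0.21, 0.051], [0.5273, -0.2047, 0.0918], [0.606, -0.1683, 0.1174]]
jar axis scene [ 0.5455 -0.1848  0.0906]
circle fit [ 0.5402 -0.1807] rms 0.0084
cap 177 [[0.5148, -0.2036, 0.1232], [0.5378, -0.1837, 0.1296], [0.5593, -0.161, 0.1322]]
a hood 1390 [[0.5266, -0.2677, 0.1047], [0.5691, -0.2582, 0.2113], [0.6893, -0.1056, 0.2253]]
  front [0.5282, -0.1531, 0.2157]
b hood 1262 [[0.5301, -0.2606, 0.119], [0.5713, -0.1745, 0.2164], [0.6997, -0.0891, 0.2318]]
  front [0.5312, -0.1488, 0.2185]
```

```bash
python3 - <<'E'
from h import *
g=np.array([.538,-.182,.085]); z=toolT()[:3,2]
rel((.42,-.17,.40),g-.14*z,g)
E
```

```text
rel [-0.406, 0.233, 0.497]
rel [-0.502, 0.244, 0.68]
rel [-0.502, 0.244, 0.82]
```

Emit:
{"name": "carry_out", "arguments": {
  "commands": [-0.034, 0.02, 0.041, 0, -0.068, 0.039, 0.083, 0, -0.1, 0.058, 0.124, 0, -0.135, 0.078, 0.166, 0, -0.17, 0.097, 0.207, 0, -0.203, 0.116, 0.248, 0, -0.237, 0.136, 0.29, 0, -0.27, 0.155, 0.331, 0, -0.305, 0.175, 0.373, 0, -0.338, 0.194, 0.414, 0, -0.372, 0.214, 0.456, 0, -0.406, 0.233, 0.497, 0, -0.43, 0.236, 0.545, 0, -0.455, 0.239, 0.59, 0, -0.48, 0.242, 0.64, 0, -0.502, 0.244, 0.68, 0, -0.502, 0.244, 0.68, 0, -0.502, 0.244, 0.68, 0],
  "fingers": 1
}}

```text
time_s: 26.45
tcp_pos: [0.4511, -0.1819, 0.1937]
ee_rot: [179.3, -36.6, 1.7]
ft_force: [-0.5, 0.9, -0.7]
finger_gap: 1.003
grasp_force: 0.0
```

```bash
python3 - <<'E'
from h import *
info(); rel((.538,-.182,.085))
w=grab('wrist'); cv2.imwrite('pics/w5.png',w['img'])
P=cloud(w); hsv=cv2.cvtColor(w['img'],cv2.COLOR_BGR2HSV)
m=(hsv[...,0]>105)&(hsv[...,0]<135)&(hsv[...,1]>110)&(abs(P[...,0]-.54)<.06)&(abs(P[...,1]+.18)<.06)&(P[...,2]>.05)&(P[...,2]<.12)
q=P[m]
from scipy.optimize import least_squares
f=least_squares(lambda p:np.hypot(q[:,0]-p[0],q[:,1]-p[1])-.028,[.54,-.18],loss='soft_l1',f_scale=.002); print(m.sum(),'circle fit',f.x.round(4),np.percentile(q,[2,50,98],axis=0).round(4).tolist())
E
```

```text
26.45 q [-43.3, 14.1, 141.3, 97.9, 24.7, -47.3] tcp [0.4511, -0.1819, 0.1937] F [-0.5, 0.9, -0.7]
lean 36.62 az 0.6 y [0.024, -1.0, 0.009] x [0.802, 0.024, 0.597] z [0.597, 0.007, -0.803] yaw to level y -179.1 0.9
rel [0.005, 0.001, 0.139]
327 circle fit [ 0.5421 -0.1817] [[0.5131, -0.2073, 0.0973], [0.5178, -0.1942, 0.1163], [0.532, -0.1609, 0.1186]]
```

View pics/w5.png

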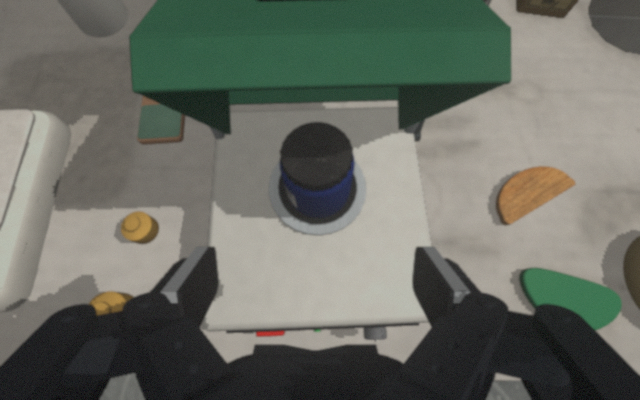

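The blue jar is centred between the open fingers at (318,175), and the green hood lip is above at row 88. Advancing along the tool axis.

Emit:
{"name": "carry_out", "arguments": {
  "commands": [0.003, 0, 0.03, 0, 0.006, 0.001, 0.06, 0, 0.006, 0.001, 0.09, 0, 0.006, 0.001, 0.115, 0, 0.006, 0.001, 0.13, 0, 0.006, 0.001, 0.14, 0, 0.006, 0.001, 0.14, 0]
}}

```text
time_s: 27.38
tcp_pos: [0.5419, -0.1828, 0.0879]
ee_rot: [179.2, -36.9, 1.9]
ft_force: [0.1, 0.4, 0.4]
finger_gap: 1.003
grasp_force: 0.0
```

```bash
python3 - <<'E'
from h import *
info(); rel((.54,-.182,.085))
E
```

```text
27.375 q [-33.9, 33.6, 136.3, 135.6, 29.1, -79.3] tcp [0.5419, -0.1828, 0.0879] F [0.1, 0.4, 0.4]
lean 36.92 az 0.6 y [0.025, -1.0, 0.012] x [0.799, 0.027, 0.601] z [0.601, 0.006, -0.799] yaw to level y -178.9 1.1
rel [-0.003, -0.001, 0.001]
```

Good; closing on the jar.

Emit:
{"name": "carry_out", "arguments": {
  "commands": [0, 0, 0, 0, 0, 0, 0, 0, 0, 0, 0, 0, 0, 0, 0, 0, 0, 0, 0, 0, 0, 0, 0, 0, 0, 0, 0, 0, 0, 0, 0, 0],
  "fingers": -1,
  "grip_force": 50
}}

```text
time_s: 28.38
tcp_pos: [0.5415, -0.1831, 0.0879]
ee_rot: [179.1, -36.9, 1.9]
ft_force: [-3.7, -0.6, 12.2]
finger_gap: 0.638
grasp_force: 50.3
```

```bash
python3 - <<'E'
from h import *
p=toolT()[:3,3]
rel(p+[0,0,.006],p+[-.09,0,.03],(.45,-.182,.16),(.45,-.18,.2))
z=np.load('/tmp/f2.npz',allow_pickle=True)
for n in 'ab':
    f=z[n].item(); P=cloud(f); hsv=cv2.cvtColor(f['img'],cv2.COLOR_BGR2HSV)
    W=np.zeros((400,640),bool)
    if n=='a': W[175:235,240:332]=1
    else: W[175:245,245:308]=1
    m=W&(P[...,2]>.02)&(P[...,2]<.055)&(hsv[...,2]>60); m=cv2.morphologyEx(m.astype(np.uint8),cv2.MORPH_OPEN,np.ones((3,3)))
    k,l,st,c=cv2.connectedComponentsWithStats(m); m=l==1+st[1:,4].argmax(); q=P[m]
    top=q[q[:,2]>.036]; print(n,len(q),cv2.minAreaRect(q[:,:2].astype(np.float32)),cv2.minAreaRect(top[:,:2].astype(np.float32)), np.median(top[:,2]))
    # pan: inner plate tone
    s=hsv[...,1][m]; print(np.percentile(s,[5,25,50,75,95]),np.percentile(hsv[...,2][m],[5,25,50,75,95]))
E
```

```text
rel [0.004, 0.0, -0.005]
rel [-0.054, -0.002, -0.078]
rel [-0.03, -0.002, -0.113]
rel [-0.006, -0.004, -0.145]
a 1928 ((0.5241454839706421, 0.17599782347679138), (0.2082551121711731, 0.17117072641849518), 3.259838819503784) ((0.5239059925079346, 0.17596837878227234), (0.2077735811471939, 0.16369092464447021), 3.2463576793670654) 0.04280684993898559
[20. 22. 23. 23. 25.] [120.35 173.   184.   193.   200.  ]
b 379 ((0.6111361384391785, 0.16817033290863037), (0.13464267551898956, 0.04883117601275444), 88.44837188720703) ((0.6086836457252502, 0.16828511655330658), (0.04693879559636116, 0.13384296000003815), 0.9191473126411438) 0.043920635014831566
[18. 25. 28. 30. 36.] [ 98.9 151.  158.  161.  167. ]
```

Emit:
{"name": "carry_out", "arguments": {
  "commands": [0.001, 0, -0.001, 0, 0.002, 0, -0.003, 0, 0.004, 0, -0.005, 0, -0.005, 0, -0.02, 0, -0.018, 0, -0.035, 0, -0.03, -0.001, -0.05, 0, -0.042, -0.002, -0.064, 0, -0.054, -0.002, -0.078, 0, -0.042, -0.002, -0.095, 0, -0.03, -0.002, -0.113, 0, -0.018, -0.003, -0.13, 0, -0.006, -0.004, -0.145, 0, -0.006, -0.004, -0.145, 0]
}}

```text
time_s: 30.0
tcp_pos: [0.4492, -0.1802, 0.2005]
ee_rot: [179.0, -36.9, 2.0]
ft_force: [-1.3, -0.5, -1.9]
finger_gap: 0.64
grasp_force: 53.0
```

```bash
python3 - <<'E'
from h import *
info(); print(r.state()['finger_gap'],r.state()['grasp_force']); rel((.47,0,.2),(.5,.1,.2),(.55,.176,.19))
E
```

```text
30.0 q [-43.4, 13.0, 141.5, 96.4, 24.7, -45.8] tcp [0.4492, -0.1802, 0.2005] F [-1.3, -0.5, -1.9]
lean 36.94 az 0.4 y [0.025, -1.0, 0.014] x [0.799, 0.028, 0.601] z [0.601, 0.004, -0.799] yaw to level y -178.7 1.3
0.6404702432494147 53.00311669052462
rel [0.021, -0.18, 0.014]
rel [0.048, -0.279, 0.032]
rel [0.084, -0.354, 0.07]
```

Emit:
{"name": "carry_out", "arguments": {
  "commands": [0.004, -0.03, 0.003, 0, 0.008, -0.06, 0.005, 0, 0.011, -0.09, 0.007, 0, 0.014, -0.12, 0.01, 0, 0.018, -0.15, 0.012, 0, 0.021, -0.18, 0.014, 0, 0.021, -0.18, 0.014, 0]
}}

```text
time_s: 30.88
tcp_pos: [0.469, 0.0021, 0.1973]
ee_rot: [179.1, -36.7, 2.0]
ft_force: [-0.4, -0.5, -1.1]
finger_gap: 0.638
grasp_force: 53.2
```

```bash
python3 - <<'E'
from h import *
info(); rel((.47,0,.2),(.5,.1,.2),(.55,.176,.19))
E
```

```text
30.875 q [-6.8, 10.8, 146.2, 161.7, 14.2, -79.3] tcp [0.469, 0.0021, 0.1973] F [-0.4, -0.5, -1.1]
lean 36.68 az 0.6 y [0.027, -1.0, 0.012] x [0.802, 0.028, 0.597] z [0.597, 0.006, -0.802] yaw to level y -178.9 1.1
rel [0.002, 0.002, -0.002]
rel [0.029, -0.097, 0.017]
rel [0.065, -0.172, 0.055]
```

Emit:
{"name": "carry_out", "arguments": {
  "commands": [0.01, -0.032, 0.006, 0, 0.02, -0.064, 0.011, 0, 0.029, -0.097, 0.017, 0, 0.041, -0.122, 0.03, 0, 0.053, -0.147, 0.042, 0, 0.065, -0.172, 0.055, 0, 0.065, -0.172, 0.055, 0]
}}

```text
time_s: 31.75
tcp_pos: [0.5519, 0.1746, 0.1903]
ee_rot: [179.0, -36.8, 2.1]
ft_force: [0.2, -0.0, -1.5]
finger_gap: 0.639
grasp_force: 53.4
```

```bash
python3 - <<'E'
from h import *
info(); rel((.554,.175,.12),(.554,.175,.082),(.554,.175,.076),(.554,.175,.073))
w=grab('wrist'); np.savez('/tmp/w6.npz',w=w)
P=cloud(w); hsv=cv2.cvtColor(w['img'],cv2.COLOR_BGR2HSV)
m=(abs(P[...,2]-.043)<.007)&(P[...,0]>.38)&(P[...,0]<.68)&(P[...,1]>.05)&(P[...,1]<.3)&(w['range_z']>0)
q=P[m]; print(m.sum(),np.median(q[:,2]),cv2.minAreaRect(q[:,:2].astype(np.float32)))
m=(hsv[...,0]>105)&(hsv[...,0]<135)&(hsv[...,1]>110)&(P[...,2]>.1)&(P[...,2]<.25)&(abs(P[...,0]-.55)<.07)&(abs(P[...,1]-.175)<.06)
print('jar blue',m.sum(),np.percentile(P[m],[2,50,98],axis=0).round(3).tolist())
E
```

```text
31.75 q [22.5, 19.3, 132.3, 244.6, 14.4, -137.2] tcp [0.5519, 0.1746, 0.1903] F [0.2, -0.0, -1.5]
lean 36.77 az 0.4 y [0.026, -1.0, 0.014] x [0.801, 0.029, 0.598] z [0.599, 0.004, -0.801] yaw to level y -178.6 1.4
rel [-0.04, -0.001, 0.058]
rel [-0.063, -0.002, 0.088]
rel [-0.067, -0.002, 0.093]
rel [-0.068, -0.002, 0.095]
1609 0.04325038760327615 ((0.565401554107666, 0.1786310076713562), (0.12178776413202286, 0.15909728407859802), 2.562594175338745)
jar blue 185 [[0.524, 0.16, 0.216], [0.525, 0.172, 0.218], [0.53, 0.183, 0.23]]
```

Emit:
{"name": "carry_out", "arguments": {
  "commands": [-0.01, -0.001, 0.015, 0, -0.02, -0.002, 0.03, 0, -0.03, -0.003, 0.045, 0, -0.04, -0.004, 0.058, 0, -0.05, -0.004, 0.07, 0, -0.058, -0.004, 0.081, 0, -0.063, -0.004, 0.088, 0, -0.064, -0.004, 0.09, 0, -0.064, -0.004, 0.09, 0]
}}

```text
time_s: 32.92
tcp_pos: [0.5537, 0.177, 0.0811]
ee_rot: [179.1, -36.8, 1.9]
ft_force: [-0.3, -1.0, -1.8]
finger_gap: 0.636
grasp_force: 53.4
```

```bash
python3 - <<'E'
from h import *
info(); rel((.554,.177,.076),(.554,.177,.073))
E
```

```text
32.925 q [22.7, 34.6, 135.6, 208.8, 28.0, -99.0] tcp [0.5537, 0.177, 0.0811] F [-0.3, -1.0, -1.8]
lean 36.83 az 0.5 y [0.024, -1.0, 0.012] x [0.8, 0.027, 0.599] z [0.599, 0.005, -0.8] yaw to level y -178.8 1.2
rel [-0.003, -0.0, 0.004]
rel [-0.005, -0.0, 0.007]
```

Emit:
{"name": "carry_out", "arguments": {
  "commands": [-0.001, 0, 0.002, 0, -0.002, 0, 0.003, 0, -0.003, 0, 0.004, 0, -0.003, 0, 0.004, 0]
}}

```text
time_s: 33.42
tcp_pos: [0.5537, 0.1775, 0.0761]
ee_rot: [179.2, -36.8, 1.9]
ft_force: [-0.3, 0.7, 1.0]
finger_gap: 0.64
grasp_force: 53.8
```

Emit:
{"name": "carry_out", "arguments": {
  "commands": [-0.0006, 0, 0.0008, 0, -0.0006, 0, 0.0008, 0, -0.0006, 0, 0.0008, 0]
}}

```text
time_s: 33.8
tcp_pos: [0.5541, 0.1775, 0.076]
ee_rot: [179.2, -36.9, 1.9]
ft_force: [-5.8, -0.1, 16.5]
finger_gap: 0.637
grasp_force: 55.4
```

The jar is standing on the plate. Releasing and backing off along the tool axis.

Emit:
{"name": "carry_out", "arguments": {
  "commands": [0.0003, 0, -0.0005, 0, 0.0003, 0, -0.0005, 0, 0.0003, 0, -0.0005, 0, 0.0003, 0, -0.0005, 0, 0.0003, 0, -0.0005, 0, 0.0003, 0, -0.0005, 0],
  "fingers": 1
}}

```text
time_s: 34.55
tcp_pos: [0.5536, 0.1774, 0.0755]
ee_rot: [179.2, -36.8, 1.9]
ft_force: [-0.7, 1.0, -0.3]
finger_gap: 1.002
grasp_force: 0.0
```

```bash
python3 - <<'E'
from h import *
info(); s=r.state(); print(s['finger_gap'],s['grasp_force'])
E
```

```text
34.55 q [22.7, 35.4, 135.7, 208.0, 28.8, -98.1] tcp [0.5536, 0.1774, 0.0755] F [-0.7, 1.0, -0.3]
lean 36.83 az 0.5 y [0.025, -1.0, 0.012] x [0.8, 0.027, 0.599] z [0.599, 0.005, -0.8] yaw to level y -178.9 1.1
1.0016969723016065 0.0
```

Emit:
{"name": "carry_out", "arguments": {
  "commands": [0, 0, -0.02, 0, 0, 0, -0.05, 0, 0, 0, -0.09, 0, 0, 0, -0.14, 0, 0, 0, -0.18, 0, 0.03, 0, -0.22, 0, 0.06, 0, -0.26, 0, 0.06, 0, -0.26, 0]
}}

```text
time_s: 35.55
tcp_pos: [0.4612, 0.1335, 0.2758]
ee_rot: [-179.5, -39.9, 3.9]
ft_force: [0.6, -0.2, -0.5]
finger_gap: 0.999
grasp_force: 0.0
```

```bash
python3 - <<'E'
from h import *
from scipy.optimize import least_squares
info()
for n in('wrist','scene'):
    f=grab(n); P=cloud(f); hsv=cv2.cvtColor(f['img'],cv2.COLOR_BGR2HSV); ok=f['range_z']>0
    near=ok&(abs(P[...,0]-.554)<.06)&(abs(P[...,1]-.177)<.06)
    j=near&(hsv[...,0]>105)&(hsv[...,0]<135)&(hsv[...,1]>90)&(P[...,2]>.05)&(P[...,2]<.12); q=P[j]
    if len(q)>20: print(n,'jar',len(q),least_squares(lambda p:np.hypot(q[:,0]-p[0],q[:,1]-p[1])-.028,[.554,.177],loss='soft_l1',f_scale=.002).x.round(4))
    c=near&(abs(P[...,2]-.119)<.006); print(n,'cap',c.sum(),np.percentile(P[c],[5,50,95],axis=0).round(4).tolist() if c.any() else '')
    m=ok&(abs(P[...,2]-.043)<.006)&(P[...,0]>.38)&(P[...,0]<.68)&(P[...,1]>.05)&(P[...,1]<.3)&(hsv[...,2]>90); print(n,'scale',cv2.minAreaRect(P[m][:,:2].astype(np.float32)))
    g=ok&(hsv[...,1]>80)&(hsv[...,0]>50)&(hsv[...,0]<95)&(P[...,0]>.45)&(P[...,0]<.75)&(abs(P[...,1]+.18)<.11)&(P[...,2]>.1)&(P[...,2]<.3)
    if g.any(): print(n,'hood',np.percentile(P[g],[1,50,99],axis=0).round(3).tolist())
E
```

```text
35.55 q [19.5, 0.5, 140.6, 269.4, 9.5, -167.3] tcp [0.4612, 0.1335, 0.2758] F [0.6, -0.2, -0.5]
lean 39.93 az 4.6 y [0.073, -0.997, -0.007] x [0.765, 0.052, 0.642] z [0.64, 0.052, -0.767] yaw to level y 179.4 -0.6
wrist jar 365 [0.5543 0.1784]
wrist cap 1987 [[0.5311, 0.158, 0.1156], [0.5513, 0.1781, 0.1172], [0.5726, 0.1983, 0.1186]]
wrist scale ((0.5269818902015686, 0.17547042667865753), (0.19677644968032837, 0.1575803905725479), 3.0082433223724365)
wrist hood [[0.543, -0.105, 0.108], [0.588, -0.095, 0.176], [0.663, -0.09, 0.209]]
scene jar 181 [0.5521 0.1805]
scene cap 111 [[0.5285, 0.1564, 0.1139], [0.5487, 0.1765, 0.1176], [0.5703, 0.1999, 0.1204]]
scene scale ((0.5244960188865662, 0.1752539873123169), (0.2005089968442917, 0.16375675797462463), 3.4508204460144043)
scene hood [[0.527, -0.268, 0.104], [0.57, -0.259, 0.211], [0.687, -0.106, 0.225]]
```

```bash
python3 -c "
from cell import r
print(r.close_job())"
```

```text
the job is handed in; nothing more can be done
None
```

The hood stands fully open by itself, the blue jar is upright on the scale's weighing plate (within about 3 mm of its centre by my measurements), and the arm is clear; I handed the job in at about 36 s.

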